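# Dim the bedside lantern to night-light

### The arm

A 7-joint arm with a two-finger parallel gripper is mounted at the origin on the work surface. World frame = base frame: x ahead of the robot, y to its left, z up, the work surface at z = 0. Lengths are in m, angles in rad, forces in N, time in s.
With the tool pointing down it reaches from about 0.4 to 0.875 m from the base axis. Payload 6.5 kg.
Tool frame: the origin (TCP) lies at the centre of the arm's flange, where the gripper is bolted on; the fingertips stand 166 mm ahead of it and the grasp point (between the pads) lies 147 mm ahead of it; z points along the fingers, y is the line along which they close (so a half turn about z gives the same grasp; the last joint's range is limited). The gripper opens to 88 mm and grips with 3 to 60 N. Pads are 18 mm wide; open, the fingers measure 123 mm over their backs; the gripper's body (75 mm by 187 mm) begins 45 mm behind the grasp point.
Start: joints at [1.088, 0.536, -0.004, 1.538, 0.003, 1.067, -0.071], TCP at [0.263, -0.594, 0.405] pointing down, gripper open.
Joint ranges: [-2.7, 2.7], [-0.37, 2.16], [-1.27, 1.26], [0.24, 2.4], [-1.31, 4.45], [0.19, 1.91], [-2.76, 2.76]. Speed limits (rad/s): [2.39, 2.39, 3.14, 3.14, 3.14, 3.14, 3.14].

### API

Orientations are given as [roll, pitch, yaw] about the fixed x, y, z axes, in that order (R = Rz(yaw) Ry(pitch) Rx(roll)).
In Python, from bench import arm gives the robot as it stands. Calls block until the motion is done:
- arm.movep(position, orientation): joint-space move of the TCP to a pose.
- arm.servo_line(position, orientation=None, vel=0.15): straight line of the TCP; orientation=None keeps the orientation; vel is the mean speed in m/s.
- arm.move_j(angles): joint-space move.
- arm.gripper_to(opening, force=None): finger opening in m; force is the grip in N (None keeps the last); returns when the fingers have stopped.
- arm.pause(seconds).
- arm.solve_ik(position, orientation): joint angles nearest the present ones, or None.
- arm.sense(): the state.
- arm.grab_frame(name): name is "side" or "top"; returns a dict with "color" (400x640x3 uint8, red, green, blue), "fx", "fy", "cx", "cy" (pixels), "world_to_cam" (4x4, takes a point from world to camera coordinates). Camera axes: x right, y down, z forward; pixel columns grow to the right and rows downward; lengths in m; the calibration is good to about 2 mm. A picture is of the moment at which its call begins. There is no depth.
A pose or a line that the arm cannot do raises arm.PlanningError and nothing moves.
- arm.sign_off(): hands the job in; it is judged then, once.
The state is a dict: "time_s": time; "joint_positions": joint angles; "qvel": joint speeds; "effort": joint torques, N m; "ee_pos": TCP position; "tcp_rot": TCP orientation; "force": force on the tool from outside, world axes, zero at the start; "moment": the same for the moment, N m; "grip_width": finger opening in m; "finger_force": force on a finger pad.
Only numpy, scipy, OpenCV 4.12 (cv2) and the standard library are available. Lean on these libraries where they do the work, as an engineer would, in place of code of your own. Each camera call takes 0.05 s, during which the arm holds its last target. There are 200 camera calls.

### The job

It is bedtime: turn the green lantern down to its night-light setting. Lay a fingertip lightly on the black knurled dial on top of the lantern and stroke it round, dimming, until it clicks home with its white pointer at the yellow mark; do not run on to the red mark, which is off. Only the dial is to be turned, by touch of the fingers alone: the lantern stays standing where it is, nothing is lifted or shoved, and the things around it are left alone.

Things in the scene. Friction and masses are not known exactly. Their poses are not given: they have to be found in the camera images.
- dial (a joint): Dial angle, rad, growing clockwise seen from above (brighter). Five click settings 0.628 apart: 0 off, 0.628 night-light, 1.257 low, 1.885 medium, 2.513 high; stops just beyond the ends. Starts at low, medium or high; dimming is anticlockwise. A spring ball holds each setting: about 0.025 Nm breaks it loose; let go within 0.24 rad of a setting, the dial springs to it.
- dial_top (a point): Centre of the dial's flat top, on its vertical axis. Black disc, 86 mm across (89 over its rim's knurl ribs), 16 mm thick, flat on the green cap, top 148 mm above the lantern's underside, bare and free from above. A fingertip pressed on it with about 5 N, 25 to 35 mm off the axis, and moved in an arc about the axis carries it along by friction (about 0.6). Too wide to pinch.
- dial_pointer (a point): Point on the dial's top face 40 mm from the axis, at the outer end of the white pointer line; turns with the dial.
- night_mark (a point): Centre of the yellow night-light mark, a 9 mm dot on the green cap, 53 mm from the dial's axis, 16 mm below the dial's top. Clockwise round the cap seen from above, 36 degrees apart: red off mark (8 mm dot), yellow night-light mark, then three white dots of growing size for low, medium and high.
- lantern: Green plastic lantern, 130 mm across, 148 mm tall with the dial, standing loose on the shelf (0.85 to 1.2 kg): battery base, clear globe, four posts, cap, thin wire handle folded down on its +x side reaching 78 mm out. Origin at the centre of its underside, z up along the dial's axis.
- shelf: Fixed grey steel bracket shelf, 370 mm deep (x) and 860 mm wide (y). Its upper surface lies 100 mm above its origin, which is at its middle.
- blue_box: Blue plastic box, 110 x 140 x 120 mm tall, with a shut swing door in front (-x); loose on the shelf, 0.7 kg. Origin at the centre of its underside. Leave alone.
- blue_door (a joint): Swing angle of the blue box's front door, rad: 0 shut (as it starts), growing as it opens. Leave shut.
- jar: Glass jar, 72 mm in diameter, 110 mm tall, with a brass screw lid; loose, 0.35 kg. Origin at the centre of its underside. Leave alone.
- spoon: Stainless steel spoon, 165 mm long, 12 mm tall, lying along its x axis near the shelf's front edge. Origin under its middle. Leave alone.
- comb: White plastic hair comb, 180 x 33 x 5 mm, lying along its x axis near the shelf's front edge. Origin under its middle. Leave alone.

How it is judged:
On the way:
1. a finger on the lantern's dial turns it down (contact force between the fingers and lantern above 0.3 N and velocity of joint dial below -0.03 rad/s), for 0.04 s.
At the end, for the whole second after the job is handed in: The dial rests in its night-light detent (joint 0.628 +- 0.10 rad, not turning); the lantern stands upright within 30 mm of where it stood, its yellow mark within 35 mm; box, jar, spoon and comb are within 15 mm of where they were, the box's door shut (under 0.15 rad) (value of joint dial between 0.528 and 0.728 rad and velocity of joint dial between -0.05 and 0.05 rad/s and angle between lantern's own z axis and vertical below 0.05 rad and distance of lantern from where it was at the start of the episode below 0.03 m and distance of night_mark from where it was at the start of the episode below 0.035 m and linear speed of lantern below 0.01 m/s and distance of each of blue_box, jar, spoon, comb from where it was at the start of the episode below 0.015 m and value of joint blue_door below 0.15 rad); the robot touches nothing.
It fails at once if the dial is turned past night-light into off (value of joint dial below 0.25 rad).
It fails at once if the lantern is lifted, shoved, turned or tipped (distance of lantern from where it was at the start of the episode above 0.03 m or distance of night_mark from where it was at the start of the episode above 0.035 m or angle between lantern's own z axis and vertical above 0.15 rad or z of lantern in the frame of shelf above 0.108 m).
It fails at once if the lantern is pressed hard (over 35 N) (contact force between the fingers and lantern above 35 N).
It fails at once if the arm itself leans on the lantern (contact force between the arm and lantern above 1 N).
It fails at once if a thing around the lantern is displaced (distance of any of blue_box, jar, spoon, comb from where it was at the start of the episode above 0.015 m or value of joint blue_door above 0.15 rad).
It also fails if it takes over 45 s, if anything falls off the work surface, if the arm or the gripper's body presses on something with over 40 N, if the wrist force passes 120 N, or if a joint passes its speed limit or range.

## Working session

There is one attempt and no reset: what is moved stays moved. The work goes in short steps, each a Python script; the robot and the scene stay as the last script left them, time stands still between calls to the robot, and variables do not carry over. Pictures are saved under pics/ and viewed, at most 10 in all, crops included, and the job is handed in when it is done.

```bash
ls; mkdir -p pics; python3 - <<'E'
from bench import arm
import cv2,pickle
s=arm.sense(); print(s['time_s'],s['ee_pos'],s['tcp_rot'],s['force'],s['grip_width'])
for n in("side","top"):
    f=arm.grab_frame(n); pickle.dump(f,open(n+'.pkl','wb')); cv2.imwrite(f'pics/{n}0.png',f['color'][...,::-1]); print(n,f['fx'],f['cx'],f['cy'],f['world_to_cam'].round(3).tolist())
E
```

```text
pics
0.0 [ 0.26299919 -0.59407181  0.40385428] [-3.13990146e+00  1.36633798e-04  4.16847817e-01] [0.09983057 0.32591855 0.89125603] 0.08822727595921265
side 363.06864514926457 318.47906336757774 203.6384962044222 [[0.9, -0.435, 0.016, -0.473], [-0.309, -0.665, -0.68, 0.302], [0.307, 0.607, -0.733, 0.835], [0.0, 0.0, 0.0, 1.0]]
top 414.22178536495926 311.59577913678766 208.56166919934947 [[-0.027, -1.0, -0.012, 0.027], [-0.98, 0.029, -0.196, 0.577], [0.196, 0.007, -0.981, 0.919], [0.0, 0.0, 0.0, 1.0]]
```

View pics/top0.png

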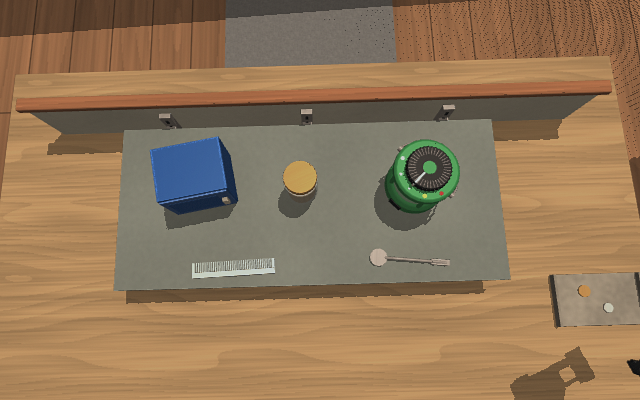

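View pics/side0.png

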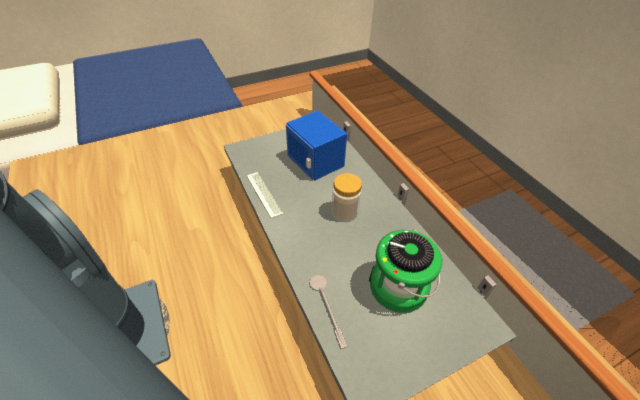

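The top view shows the lantern with its dial centre near (430,167), pointer toward (416,181), yellow mark near (424,196) and red near (441,194). In the side view the dial is near (411,250). I'll zoom in on both.

```bash
python3 - <<'E'
import cv2,pickle,numpy as np
t=pickle.load(open('top.pkl','rb'))['color'];s=pickle.load(open('side.pkl','rb'))['color']
a=cv2.resize(t[130:220,380:470],(400,400),interpolation=cv2.INTER_CUBIC);b=cv2.resize(s[225:315,365:455],(400,400),interpolation=cv2.INTER_CUBIC)
cv2.imwrite('pics/crop.png',np.hstack([a,b])[...,::-1])
E
```

```text
(no output)
```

View pics/crop.png

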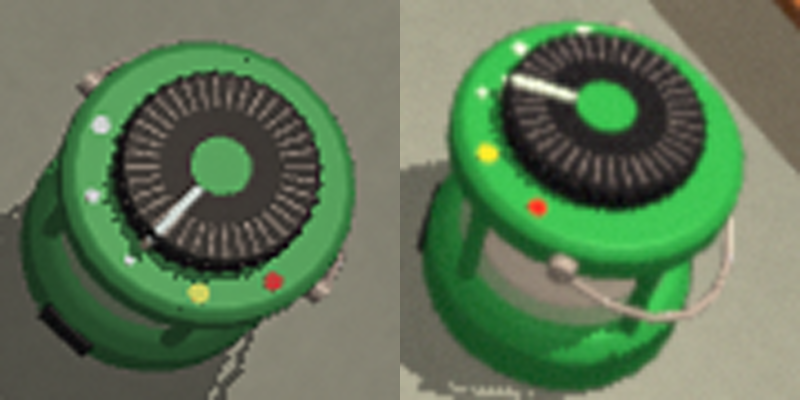

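```bash
python3 - <<'E'
import pickle,numpy as np
from scipy.optimize import least_squares
C={n:pickle.load(open(n+'.pkl','rb')) for n in('side','top')}
def proj(f,p):
    q=f['world_to_cam']@np.r_[p,1]; return np.array([f['fx']*q[0]/q[2]+f['cx'],f['fy']*q[1]/q[2]+f['cy']])
O={'top':((380,130),dict(hub=(221,166),ptr=(157,234),m1=(199,293),m0=(274,282),m2=(130,259),m3=(93,196),m4=(101,125))),
   'side':((365,225),dict(hub=(208,107),ptr=(112,80),m1=(88,153),m0=(138,208),m2=(82,93),m3=(119,48),m4=(184,30)))}
def res(v,show=False):
    c=v[:3];r=[]
    for n,(o,d) in O.items():
        for k,px in d.items():
            if k=='hub':p=c
            elif k=='ptr':p=c+[.04*np.cos(v[4]),.04*np.sin(v[4]),0]
            else:
                a=v[3]-.6283*(int(k[1])-1); p=c+[.053*np.cos(a),.053*np.sin(a),-.016]
            e=proj(C[n],p)-((np.array(px)+.5)/4.444-.5+o); r.append(e)
            if show:print(n,k,e.round(2))
    return np.ravel(r)
b=min((least_squares(res,[.6,-.25,.25,a,a-.6],loss='soft_l1') for a in(0,1.5,3,4.5)),key=lambda s:s.cost)
res(b.x,True);print(b.x,'dial',.628+(b.x[3]-b.x[4]))
from bench import arm
c=b.x[:3]
for z in(.07,0):print(arm.solve_ik(c+[-.03,0,.166+z],[np.pi,0,0]),arm.solve_ik(c+[-.03,0,.166+z],[np.pi,0,np.pi/2]))
E
```

```text
top hub [ 0.09 -0.46]
top ptr [ 0.66 -1.2 ]
top m1 [ 0.2  -0.47]
top m0 [-0.03 -0.73]
top m2 [ 0.16 -0.17]
top m3 [ 0.06 -0.45]
top m4 [ 0.08 -0.36]
side hub [-1.22 -0.08]
side ptr [0.2  0.19]
side m1 [-0.67  0.11]
side m0 [-0.66 -0.18]
side m2 [-0.62  0.02]
side m3 [-0.59  0.15]
side m4 [-0.67  0.99]
[ 0.61427423 -0.2182433   0.2497219   2.96339648  2.34501479] dial 1.2463816835489174
[ 0.34337851  0.42341134 -0.081111    1.51543478  0.03566692  1.2041917
 -1.31418293] [ 0.55064037  0.4489939  -0.37558954  1.50157478  0.17016273  1.22332229
  0.15087423]
[ 0.33181722  0.48173282 -0.06486129  1.59846816  0.03438283  1.06250682
 -1.31321464] [ 0.54770772  0.50870859 -0.37044188  1.58406949  0.20057668  1.08652448
  0.12631922]
```

Fit residuals are under about 1 px. The dial top comes out at z = 0.2497 against 0.248 expected, and the dial reads about 1.25, which is "low", so it needs one click anticlockwise. I'll close the gripper, approach from above and touch down gently.

```bash
cat > h.py <<'E'
from bench import arm
import numpy as np
C=np.array([.6143,-.2182]); R=.030; Z0=.249+.166
def pose(phi,z): return np.r_[C+R*np.array([np.cos(phi),np.sin(phi)]),z],[np.pi,0,phi-np.pi]
def fz(): return np.mean([arm.sense()['force'][2] for _ in range(3)])
E
python3 - <<'E'
from h import *
p=arm.sense()['ee_pos']; arm.gripper_to(0.0,5)
arm.servo_line([p[0],p[1],.50],vel=.2)
phi=np.pi-.33
arm.movep(*pose(phi,Z0+.07)); arm.servo_line(*pose(phi,Z0+.006),vel=.08)
arm.pause(.3); b=arm.sense()['force']; print('base',b,arm.sense()['ee_pos'],arm.sense()['grip_width'])
z=Z0+.006
while z>Z0-.008:
    z-=.0005; arm.servo_line(*pose(phi,z),vel=.02); F=fz()-b[2]
    if abs(F)>1: print(round(z,4),round(F,2))
    if abs(F)>4: break
s=arm.sense();print(s['time_s'],z,s['ee_pos'],s['force']-b,s['moment']); np.save('st.npy',[z,b[2],phi])
E
```

```text
base [-0.07954715 -0.21873421 -0.03975279] [ 0.58597368 -0.20849726  0.42127391] 0.00043706441412035685
0.419 3.63
0.4185 6.37
6.35 0.41850000000000004 [ 0.58590612 -0.20845197  0.41927151] [-2.86868369  1.28881305  6.3721826 ] [ 0.21590636  0.61497784 -0.00452994]
```

```bash
python3 - <<'E'
from h import *
import cv2
z,b,phi=np.load('st.npy')
for i in range(1,15):
    a=phi+.645*i/14
    arm.servo_line(*pose(a,z),vel=.015); s=arm.sense(); F=s['force'][2]-b
    print(i,round(z,4),round(F,2),s['force'][:2].round(2),round(s['moment'][2],3))
    if F>15: break
    z-=float(np.clip((6-F)*.00015,-.0004,.0004))
arm.servo_line(*pose(a,z+.1),vel=.1)
p=pose(a,z+.1)[0]; arm.servo_line([p[0]-.17,p[1]-.1,p[2]],vel=.25)
s=arm.sense();print(s['time_s'])
t=arm.grab_frame('top')['color'];d=arm.grab_frame('side')['color']
r=lambda m:cv2.resize(m,(400,400),interpolation=cv2.INTER_CUBIC)
cv2.imwrite('pics/after.png',np.hstack([r(t[130:220,380:470]),r(d[225:315,365:455])])[...,::-1])
E
```

```text
1 0.4185 6.27 [-2.46  1.32] -0.021
2 0.4185 5.97 [-1.94  0.66] -0.057
3 0.4185 5.55 [-2.27  1.43] -0.027
4 0.4185 6.84 [-2.29  1.79] -0.019
5 0.4186 4.9 [-1.41  1.11] -0.007
6 0.4184 6.63 [-1.99  0.46] 0.009
7 0.4185 6.08 [-2.07  1.44] 0.025
8 0.4185 5.67 [-1.14  0.44] 0.027
9 0.4185 6.33 [-2.38 -0.94] 0.036
10 0.4185 5.38 [-1.61  0.24] 0.052
11 0.4184 6.08 [-0.92  0.72] -0.003
12 0.4185 6.47 [-1.2  -0.47] 0.029
13 0.4185 6.22 [-1.57  0.08] -0.08
14 0.4186 5.56 [-1.6   0.78] -0.055
11.9417
```

View pics/after.png

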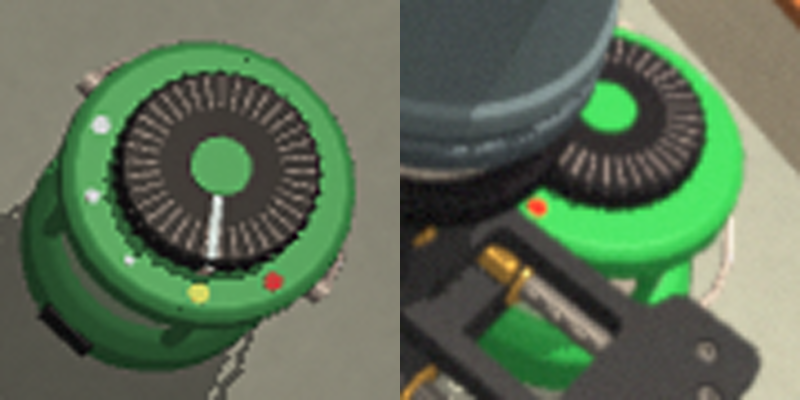

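In the top crop the pointer (212,258) lines up with the yellow mark (199,293) once I allow for the mark sitting 16 mm lower (5.6° against about 4.8°). The cap, marks and base are at the same pixels as before, and the arm is clear, so I'm handing in.

```bash
python3 -c "
from bench import arm
print(arm.sense()['force'],arm.sign_off())"
```

```text
the job is handed in; nothing more can be done
[ 0.02925023 -0.55612311 -0.23264802] None
```

I turned the lantern's dial one click down from low to night-light and handed the job in; in the last top-camera picture the pointer lined up with the yellow mark and the lantern hadn't moved.

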